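# Unlatch the key box and put the sunglasses case away in it

### The arm

A 6-joint arm with a two-finger parallel gripper is mounted at the origin on the work surface. World frame = base frame: x ahead of the robot, y to its left, z up, the work surface at z = 0. Lengths are in m, angles in degrees, forces in N, time in s.
With the tool pointing down it reaches from about 0.25 to 0.725 m from the base axis. Payload 4 kg.
Tool frame: the origin (TCP) lies between the finger pads; the fingertips stand 8 mm ahead of it and the grasp point (between the pads) lies 11 mm behind it; z points along the fingers, y is the line along which they close (so a half turn about z gives the same grasp; the last joint's range is limited). The gripper opens to 85 mm and grips with 20 to 120 N. Pads are 22 mm wide; open, the fingers measure 114 mm over their backs; the gripper's body (76 mm by 85 mm) begins 54 mm behind the grasp point. The pads swing forward as they close: fully open they stand 13 mm farther back than shut.
Start: joints at [72.823, 13.785, 0.286, 76.501, 0, 90], TCP at [0.148, 0.478, 0.239] pointing down, gripper open.
Joint ranges: [-155.79, 155.79], [-60.16, 107.12], [-62.33, 73.08], [-114, 123.19], [-81.49, 82.49], [-180, 180]. Speed limits (degrees/s): [159.86, 159.86, 180, 180, 180, 180].

### API

Orientations are given as a 3x3 rotation matrix whose columns are the frame's x, y, z axes.
In Python, from rig import observe, vision, order gives the robot as it stands. The module is installed in compiled form; this text tells all that it offers.
- The arm moves only by the shell command python3 -m handwheel 'ROWS' [OPENING] [FORCE]. ROWS is JSON, a list that holds one entry, the list of rows, each a list of 4 numbers: the shift along the tool's x, y, z normalised to -1 to 1, where 1 is 0.5 m, then the turn about the tool's z normalised to -1 to 1, where 1 is pi rad. In form: [[[x, y, z, spin], ...]]. A call has exactly 5 rows; each row shifts and turns the commanded pose from where the row before left it, along the tool's axes as they then stand; what a row does not reach is not made up. A row lasts 1/12 s, in which the tool goes at most 41.7 mm and 7.16 degrees, less where a joint would pass 70% of its speed; a pose out of reach is approached as far as the arm can. A call with a number of a shift or a turn outside -1 to 1 is refused whole. A call with a gripper value outside its range is refused whole. OPENING is the gripper command: -1 is shut, 1 is fully open, values between are in proportion, set as the call begins (- or left out, the last holds). The fingers move at their own pace and stop on an object; FORCE is the grip in N (left out, the last holds). Time passes only in rows, so rows that do not move let the fingers close, or fill a call up. It gives the time, the measured TCP pose, the force, the opening and the grip force at its end, in the units of the state.
- observe(): the state, without advancing time (a new reading comes with each control period).
- vision.snapshot(name): name is "side" or "top"; returns the picture (480x640x3 uint8, red, green, blue); there is no depth.
- vision.calibration(name): a dict with "mtx" (3x3 intrinsics, pixels), "eye" and "orientation" of the camera in the world. Camera axes: x right, y down, z forward; pixel columns grow to the right and rows downward; lengths in m; the calibration is good to about 2 mm. A picture is of the moment at which its call begins. calibration takes no time and is no camera call.
- order.close_job(): hands the job in; it is judged then, once.
The state is a dict: "clock": time; "qpos": joint angles; "joint_velocities": joint speeds; "effort": joint torques, N m; "tool_pos": TCP position; "ee_rot": TCP orientation; "wrist_force": force on the tool from outside, world axes, zero at the start; "wrist_torque": the same for the moment, N m; "width": opening from 0.0 (shut) to 1.0 (fully open); "gripper_force": force on a finger pad.
Only numpy, scipy, OpenCV 4.12 (cv2) and the standard library are available. Lean on these libraries where they do the work, as an engineer would, in place of code of your own. Each camera call takes 0.05 s, during which the arm holds its last target. There are 200 camera calls.

### The job

Flip open the red-tabbed toggle latch on the front of the wooden key box and lift the lid until it stands open by itself. Then draw the blue sunglasses case out of the letter rack and put it away in the key box: set it down gently, not dropped, right way up and flat on the felt in its fitted place between the four wooden corner blocks. Leave the lid standing open, and leave the jar, the shoehorn and the shoe tree where they are.

Things in the scene. Friction and masses are not known exactly. Their poses are not given: they have to be found in the camera images.
- keybox: Wooden key box, fixed: body 180 (x) x 236 (y) x 90 mm high, walls 8 mm, closed by a flat 18 mm lid (top 108 mm above the ledge). Origin: centre of its underside; the front with the latch faces its -x. Inside, a felt floor 24 mm above the ledge; at +y of a divider (36 to 42 mm from the middle) a narrow side with keys, at -y the fitted place for the sunglasses case.
- keybox_well (a point): Middle of the case's fitted place, on the felt (24 mm above the ledge, 37 mm to -y of the box's middle); axes as the box. It is 164 mm long (x, wall to wall) and 74 mm wide (y), between four corner blocks 60 mm high. Between front and rear blocks (26 mm either side in x) are finger gaps, open to 73 mm from this point in y, both ways. The case goes in with its length along x, either end first.
- latch_lever (a joint): Angle of the toggle latch's lever about the box's y: 0 = shut (hanging down along the front), grows as its tab swings outward (to the box's -x) and up; stop 2.6 rad. The first 0.44 rad go against the over-centre spring (1 to 3 N at the tab), then it moves easily. By 1.8 rad the sprung wire bail has jumped forward off the lid's keeper and the lid is free; the lever stays where it is left.
- latch_tab (a point): Middle of the red finger tab at the lever's end: 26 mm wide (box's y), 24 mm long, 7 mm thick. Shut, it is 21.5 mm in front of the box's front face, 38 mm above the ledge, pointing down and leaning 20 degrees outward. Free on both sides for a pinch across its width; the whole latch lies within 16 mm of its middle in y. It swings at 34 mm radius about latch_pivot and may turn between the fingers.
- latch_pivot (a point): Point on the lever's axis, in the middle of the latch, 14 mm in front of the box's front face and 71 mm above the ledge; axes as the box.
- lid (a joint): Angle of the lid about its hinge on the box's far (+x) rim: 0 = closed, growing as its front edge rises; stop at 1.75 rad. Lid mass about 0.4 kg. Let go below about 1.45 rad it falls shut, beyond it leans back on its stop and stays open.
- lid_knob (a point): Centre of the brass T-bar knob on the lid: a bar 14 mm thick and 34 mm long, lying along the box's y, its centre 20 mm above the lid's top face on a 10 mm thick neck, 25 mm behind the lid's front edge, in the middle of its width. Moves with the lid; pinched by its two end faces it can turn between the fingers as the lid swings.
- lid_hinge (a point): Point on the lid's hinge axis (along the box's y), at the middle of the box's far rim, 90 mm above the ledge, 155 mm in x behind the closed knob and 38 mm below its centre.
- case: Closed hard sunglasses case of blue plastic, 150 (x) x 58 (y) x 38 mm (z), about 0.13 kg, flat sides. Origin: centre of its underside; z up. It starts lying flat on the ledge, mostly inside a hole of the letter rack, its length along the hole, with 54 to 63 mm of it poking out of the rack's front.
- rack: Wooden letter rack, fixed: 165 (x) x 204 (y) x 60 mm high, two holes side by side, open at the front (its -x side), 90 mm wide and 52 mm high inside, no floor of its own. Origin: on the ledge under the middle of its front edge; the rack lies to +x of it. The case is in the hole at -y (middle 49 mm from the origin); the other holds post.
- jar: Bystander: closed white ceramic jar, 92 mm across, 133 mm high. Origin: centre of its underside.
- shoehorn: Bystander: steel spoon-shaped shoehorn lying on the ledge, 223 mm long, 44 mm wide, 13 mm high. Origin on the ledge near its middle, x along its length towards the spoon.
- shoetree: Bystander: orange silicone shoe tree lying on the ledge, 230 mm long (x), 66 mm wide, 66 mm high. Origin on the ledge near its middle.
There are look-alikes about, which are no part of the job. Of the things shaped like the case, the blue one is meant.

How it is judged:
By the outcome, as a careful person would: the job done as asked, in the order asked, and still so for the second after the job is handed in, with the robot touching nothing.
It also fails if it takes over 67 s, if anything falls off the work surface, if the arm or the gripper's body presses on something with over 40 N, if the wrist force passes 120 N, or if a joint passes its speed limit or range.

## Working session

There is one attempt and no reset: what is moved stays moved. The work goes in short steps, Python scripts to look and compute and a shell command to move; the robot and the scene stay as the last step left them, time stands still between calls to the robot, and variables do not carry over. Pictures are saved under pics/ and viewed, at most 10 in all, crops included, and the job is handed in when it is done.

```bash
mkdir -p pics
python3 - <<'E'
from rig import observe, vision
import cv2
s=observe(); print({k:s[k] for k in('clock','tool_pos','ee_rot','width')})
for n in('top','side'):
    cv2.imwrite(f'pics/{n}0.png',cv2.cvtColor(vision.snapshot(n),cv2.COLOR_RGB2BGR))
    c=vision.calibration(n);print(n,c)
E
```

```text
{'clock': 0.0, 'tool_pos': array([0.14750021, 0.47709057, 0.23840395]), 'ee_rot': array([[-9.55387885e-01,  2.95353374e-01, -6.12029579e-04],
       [ 2.95354007e-01,  9.55385684e-01, -2.05061786e-03],
       [-2.09326061e-05, -2.13990085e-03, -9.99997710e-01]]), 'width': 0.9978478404950998}
top {'mtx': array([[569.87218963,   0.        , 319.03029689],
       [  0.        , 569.87218963, 241.73460021],
       [  0.        ,   0.        ,   1.        ]]), 'eye': array([ 0.40295387, -0.16910117,  1.32867093]), 'orientation': array([[-0.00116346, -0.99143801,  0.13057306],
       [-0.99994175,  0.00255455,  0.01048675],
       [-0.01073052, -0.13055325, -0.99138323]])}
side {'mtx': array([[491.23629545,   0.        , 320.87350896],
       [  0.        , 491.23629545, 241.85574509],
       [  0.        ,   0.        ,   1.        ]]), 'eye': array([ 0.29109725, -0.75502571,  0.89152478]), 'orientation': array([[ 0.91787486, -0.31005617,  0.24773155],
       [-0.39685353, -0.72273929,  0.56582258],
       [ 0.00360854, -0.61766746, -0.78643111]])}
```

View pics/top0.png

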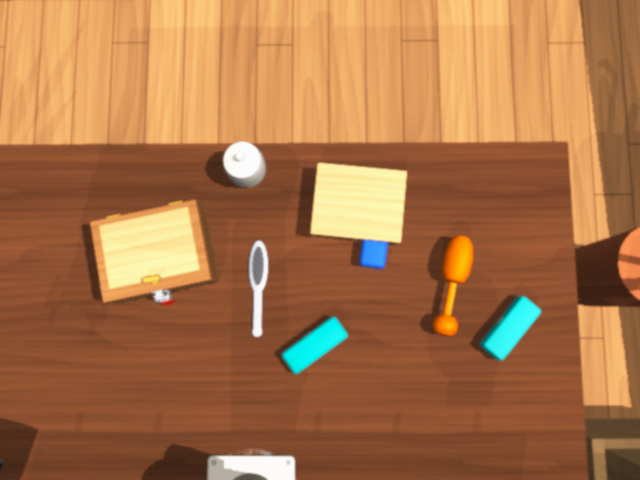

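View pics/side0.png

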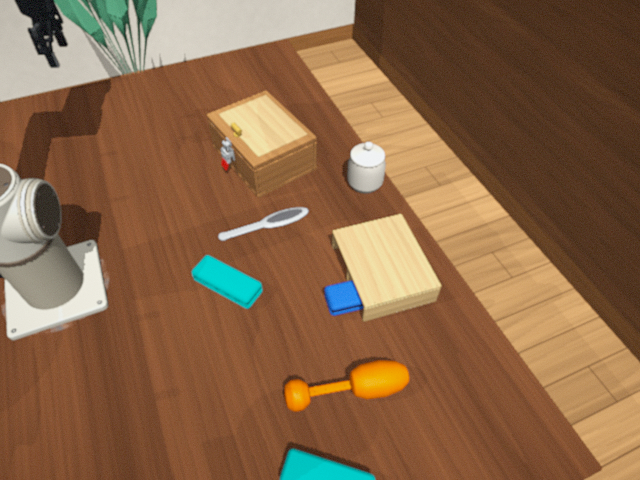

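The top view shows the knob at about (151,279), the red tab at (168,301), the lid around (150,250), the rack at (360,203) and the blue case at (374,254). The side view shows the knob at (236,129), the tab at (226,165) and the case at (343,297). The turquoise look-alikes and the bystanders are clear of both.

```bash
cat > h.py <<'E'
import numpy as np, cv2
from rig import vision, observe
def cal(n): c=vision.calibration(n); return c['mtx'],c['eye'],c['orientation']
def ray(n,p):
    K,e,R=cal(n); return e,R@np.linalg.solve(K,[p[0],p[1],1])
def plane(n,p,z):
    e,d=ray(n,p); return e+d*(z-e[2])/d[2]
def tri(p,q):
    a,u=ray('top',p); b,v=ray('side',q); s=np.linalg.lstsq(np.c_[u,-v],b-a,rcond=None)[0]
    P,Q=a+s[0]*u,b+s[1]*v; return (P+Q)/2, np.linalg.norm(P-Q)
def mask(im,lo,hi,win=None):
    m=cv2.inRange(cv2.cvtColor(im,cv2.COLOR_RGB2HSV),np.array(lo),np.array(hi))
    if win: k=np.zeros_like(m); x0,y0,x1,y1=win; k[y0:y1,x0:x1]=255; m&=k
    return m
def big(m): return max(cv2.findContours(m,cv2.RETR_EXTERNAL,cv2.CHAIN_APPROX_NONE)[0],key=cv2.contourArea)
def cen(m): y,x=np.nonzero(m); return np.array([x.mean(),y.mean()])
def rectw(n,c,z):  # min-area rectangle in world plane
    w=np.array([plane(n,p,z)[:2] for p in c.reshape(-1,2)])
    return cv2.minAreaRect((w*1000).astype(np.float32)), w
E
python3 - <<'E'
from h import *
rd=lambda n:cv2.cvtColor(cv2.imread(f'pics/{n}0.png'),cv2.COLOR_BGR2RGB)
t,s=rd('top'),rd('side')
for nm,im,p in[('knob',t,(151,279)),('panel',t,(150,240)),('rim',t,(95,250)),('rimfront',t,(120,293)),('rack',t,(360,200)),('blue',t,(374,254)),('tab',t,(168,302)),('table',t,(300,280)),('knobs',s,(236,129)),('tabs',s,(226,166))]:
    print(nm,cv2.cvtColor(im,cv2.COLOR_RGB2HSV)[p[1],p[0]])
red=lambda im,w:mask(im,(0,190,110),(5,255,255),w)|mask(im,(172,190,110),(180,255,255),w)
a,b=red(t,(150,285,185,315)),red(s,(210,145,245,180))
print('red',cen(a),cen(b),(a>0).sum(),(b>0).sum(),tri(cen(a),cen(b)))
k,l=mask(t,(18,150,120),(30,255,255),(138,268,165,290)),mask(s,(18,150,120),(30,255,255),(225,118,248,140))
print('knob',cen(k),cen(l),(k>0).sum(),(l>0).sum(),tri(cen(k),cen(l)),plane('top',cen(k),.128))
r,w=rectw('top',big(mask(t,(12,30,150),(30,150,255),(80,190,220,310))),.108);print('panel',r)
r,w=rectw('top',big(mask(t,(12,30,150),(30,150,255),(300,150,420,250))),.06);print('rack',r,cv2.boxPoints(r))
r,w=rectw('top',big(mask(t,(105,150,60),(125,255,255),(340,230,400,280))),.038);print('blue',r,cv2.boxPoints(r))
v=np.hstack([cv2.resize(t[190:315,80:230],(480,400),interpolation=2),cv2.resize(s[85:200,195:325],(320,283),interpolation=2)] ) if 0 else cv2.resize(t[190:315,80:230],(720,600),interpolation=2)
cv2.imwrite('pics/crop.png',v[...,::-1])
E
```

```text
knob [ 25 163 252]
panel [ 26  84 252]
rim [ 13 166 203]
rimfront [ 15 156 242]
rack [ 27  82 252]
blue [105 199 253]
tab [  0 217 197]
table [ 10 168 150]
knobs [ 23 152 230]
tabs [  1 222 192]
red [168.72222222 302.58333333] [224.32 164.78] 36 50 (array([0.4351839 , 0.18531624, 0.03436824]), np.float64(0.00014294940241297427))
knob [151.62280702 279.14912281] [235.83098592 130.54929577] 114 71 (array([0.48235541, 0.20127527, 0.11623544]), np.float64(0.0013445524994775508)) [0.48223884 0.19755618 0.128     ]
panel ((552.5663452148438, 212.86309814453125), (146.0196533203125, 202.62046813964844), 12.137170791625977)
rack ((661.112060546875, -245.25076293945312), (209.59275817871094, 169.92245483398438), 84.14120483398438) [[ 565.8973  -340.82715]
 [ 734.9322  -358.17236]
 [ 756.32684 -149.67438]
 [ 587.29193 -132.32916]]
blue ((545.5383911132812, -278.2559814453125), (56.7764892578125, 60.13255310058594), 81.00397491455078) [[ 511.403   -301.5937 ]
 [ 570.79584 -310.9964 ]
 [ 579.67377 -254.91827]
 [ 520.28094 -245.51556]]
```

View pics/crop.png

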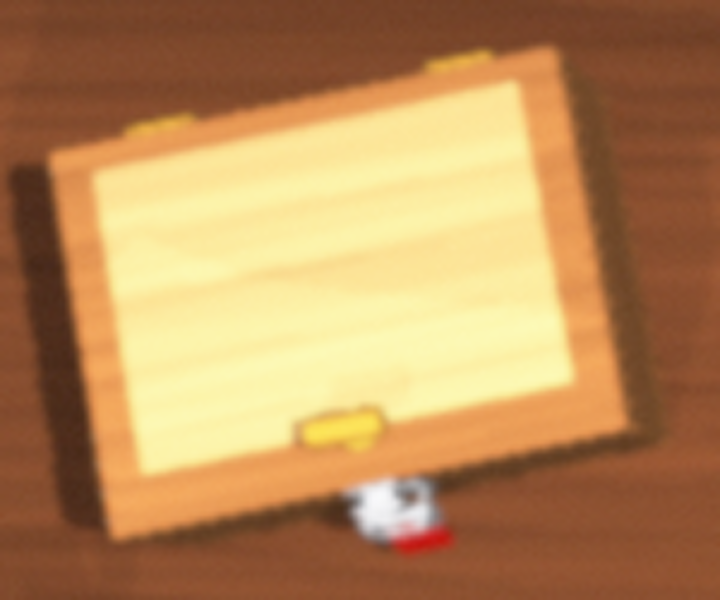

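The crop shows lid corners at about (50,155), (558,47), (635,435) and (112,542), the knob at (343,427), and the latch with its red tab at (420,540) in front. I'll work out the box frame from the corners.

Run:
```python
from h import *
c=np.array([[50,155],[558,47],[635,435],[112,542]])/4.8+[80,190]
W=np.array([plane('top',p,.108)[:2] for p in c]);print(W.round(4))
e=[W[1]-W[0],W[2]-W[1],W[3]-W[2],W[0]-W[3]]
print([np.linalg.norm(v).round(4) for v in e], [np.degrees(np.arctan2(v[1],v[0])).round(2) for v in e]); C=W.mean(0); print('centre',C)
# square frame fitted to four corners
M=np.array([[.09,.118],[.09,-.118],[-.09,-.118],[-.09,.118]])
U,_,Vt=np.linalg.svd((W-C).T@M); R=U@Vt; yaw=np.arctan2(R[1,0],R[0,0]); print('yaw',np.degrees(yaw))
f=lambda x,y:(C+R@[x,y]).round(4)
for n,p in dict(knob=(-.065,0),tab=(-.1115,0),pivot=(-.104,0),hinge=(.09,0),well=(0,-.037)).items(): print(n,f(*p))
s=observe(); print('toolx yaw',np.degrees(np.arctan2(s['ee_rot'][1,0],s['ee_rot'][0,0])), 'q',s['qpos'])
```

```text
[[0.6078 0.3421]
 [0.6569 0.1122]
 [0.4801 0.0729]
 [0.4329 0.3054]]
[np.float64(0.2351), np.float64(0.1811), np.float64(0.2372), np.float64(0.1787)] [np.float64(-77.93), np.float64(-167.47), np.float64(101.49), np.float64(11.87)]
centre [0.54443786 0.20817913]
yaw 11.933630197604433
knob [0.4808 0.1947]
tab [0.4353 0.1851]
pivot [0.4427 0.1867]
hinge [0.6325 0.2268]
well [0.5521 0.172 ]
toolx yaw 162.81903361799667 q [ 7.28209780e+01  1.38281204e+01  2.22119356e-01  7.65028570e+01
 -9.51647042e-04  9.00019462e+01]
```

```bash
python3 -m handwheel '[[[0,0,0,-0.0323],[0,0,0,-0.0323],[0,0,0,-0.0323],[0,0,0,-0.0323],[0,0,0,-0.0323]]]' 0.15 40
for i in 1 2 3; do python3 -m handwheel '[[[-0.0289,-0.046,0,0],[-0.0289,-0.046,0,0],[-0.0289,-0.046,0,0],[-0.0289,-0.046,0,0],[-0.0289,-0.046,0,0]]]' | tail -3; done
python3 - <<'E'
from rig import observe;import numpy as np
s=observe();print(s['clock'],s['tool_pos'],np.degrees(np.arctan2(s['ee_rot'][1,0],s['ee_rot'][0,0])),s['qpos'],s['width'],s['wrist_force'])
E
```

```text
clock: 0.52
tool_pos: [0.1475, 0.4773, 0.2388]
ee_rot: [[-0.977, -0.211, -0.0], [-0.211, 0.977, -0.001], [0.001, -0.001, -1.0]]
wrist_force: [0.1, 0.0, 0.3]
width: 0.577
gripper_force: 0.0
wrist_force: [-0.4, 0.4, 0.1]
width: 0.575
gripper_force: 0.0
wrist_force: [0.3, 0.4, -0.1]
width: 0.578
gripper_force: 0.0
wrist_force: [0.3, -0.2, -0.1]
width: 0.577
gripper_force: 0.0
1.7667 [0.43134549 0.18350191 0.23890616] -168.11480739122212 [ 2.30439545e+01  1.02964482e+01 -4.20301000e+00  7.55516673e+01
  2.84676574e-03  1.11587575e+01] 0.5770194994623424 [ 0.27896936 -0.23882621 -0.14857564]
```

```bash
python3 -m handwheel '[[[0,0,0.05,0],[0,0,0.05,0],[0,0,0.05,0],[0,0,0.05,0],[0,0,0.05,0]]]' |tail -6
python3 -m handwheel '[[[0,0,0.022,0],[0,0,0.022,0],[0,0,0.022,0],[0,0,0.022,0],[0,0,0.022,0]]]'|tail -6
python3 -m handwheel '[[[0,0,0.006,0],[0,0,0.006,0],[0,0,0.006,0],[0,0,0.006,0],[0,0,0,0]]]'|tail -6
python3 - <<'E'
from h import *
s=observe();print(s['clock'],s['tool_pos'])
im=vision.snapshot('side');cv2.imwrite('pics/s1.png',cv2.resize(im[90:215,150:310],(768,600),interpolation=2)[...,::-1])
E
```

```text
clock: 2.18
tool_pos: [0.4305, 0.1844, 0.1129]
ee_rot: [[-0.979, -0.206, -0.001], [-0.206, 0.979, -0.0], [0.001, -0.0, -1.0]]
wrist_force: [-0.6, -0.2, -0.3]
width: 0.574
gripper_force: 0.0
clock: 2.6
tool_pos: [0.4305, 0.1846, 0.0584]
ee_rot: [[-0.979, -0.206, -0.001], [-0.206, 0.979, -0.0], [0.001, -0.0, -1.0]]
wrist_force: [0.7, 0.3, 1.2]
width: 0.573
gripper_force: 0.0
clock: 3.02
tool_pos: [0.4308, 0.1847, 0.0472]
ee_rot: [[-0.979, -0.206, -0.0], [-0.206, 0.979, -0.0], [0.0, -0.0, -1.0]]
wrist_force: [-1.4, 0.3, 0.4]
width: 0.574
gripper_force: 0.0
3.0167 [0.43082949 0.18473902 0.04718429]
```

View pics/s1.png

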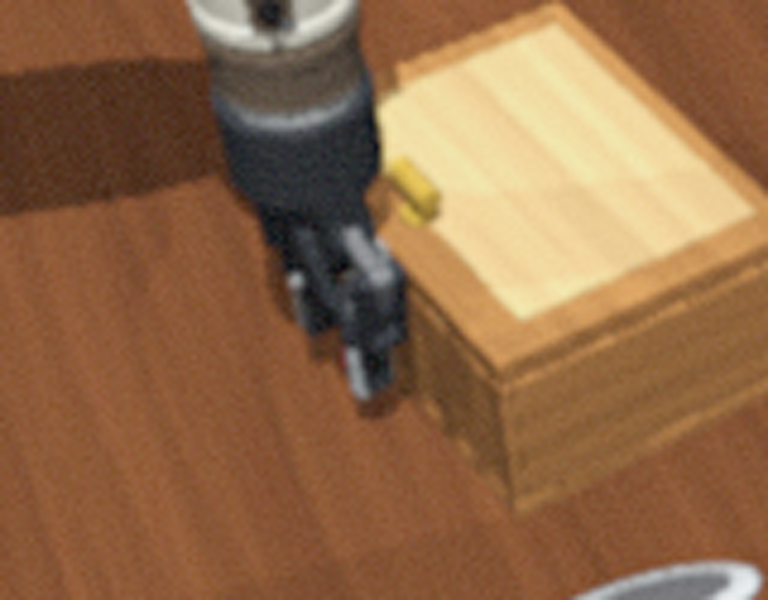

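The picture shows the fingers straddling the latch at about (360,330) and the knob free at (413,190). Nothing is touching. Next I close on the tab.

```bash
python3 -m handwheel '[[[0,0,0.003,0],[0,0,0,0],[0,0,0,0],[0,0,0,0],[0,0,0,0]]]' -1 30|tail -6
python3 -m handwheel '[[[0,0,0,0],[0,0,0,0],[0,0,0,0],[0,0,0,0],[0,0,0,0]]]'|tail -6
```

```text
clock: 3.48
tool_pos: [0.4304, 0.1889, 0.0466]
ee_rot: [[-0.978, -0.209, -0.001], [-0.209, 0.978, 0.009], [-0.001, 0.009, -1.0]]
wrist_force: [-3.9, 10.8, 1.6]
width: 0.295
gripper_force: 30.2
clock: 3.9
tool_pos: [0.4305, 0.1889, 0.0466]
ee_rot: [[-0.978, -0.209, -0.001], [-0.209, 0.978, 0.009], [-0.001, 0.009, -1.0]]
wrist_force: [-3.7, 11.3, 0.4]
width: 0.292
gripper_force: 30.2
```

```bash
python3 -m handwheel '[[[0,0.007,0,0],[0.0075,0,-0.0025,0],[0.0073,0,-0.0033,0],[0.007,0,-0.004,0],[0.0085,0,-0.008,0]]]' |tail -6
python3 -m handwheel '[[[0.0079,0,-0.0094,0],[0.005,0,-0.011,0],[0.0032,0,-0.0114,0],[0.0004,0,-0.012,0],[-0.0016,0,-0.0118,0]]]'|tail -6
python3 -m handwheel '[[[-0.0054,0,-0.0122,0],[-0.007,0,-0.0116,0],[-0.003,0,-0.004,0],[0,0,0,0],[0,0,0,0]]]'|tail -6
python3 - <<'E'
from h import *
im=vision.snapshot('side');cv2.imwrite('pics/s2.png',cv2.resize(im[90:215,150:310],(768,600),interpolation=2)[...,::-1])
E
```

```text
clock: 4.32
tool_pos: [0.4173, 0.1861, 0.0551]
ee_rot: [[-0.979, -0.206, 0.004], [-0.206, 0.979, 0.002], [-0.004, 0.001, -1.0]]
wrist_force: [3.4, 2.7, -2.4]
width: 0.278
gripper_force: 29.5
clock: 4.73
tool_pos: [0.4068, 0.1826, 0.0829]
ee_rot: [[-0.979, -0.206, -0.002], [-0.206, 0.979, -0.002], [0.002, -0.001, -1.0]]
wrist_force: [0.6, 0.2, 0.2]
width: 0.044
gripper_force: 0.0
clock: 5.15
tool_pos: [0.4155, 0.185, 0.0963]
ee_rot: [[-0.979, -0.206, -0.0], [-0.206, 0.979, -0.0], [0.0, -0.0, -1.0]]
wrist_force: [0.1, 0.7, -0.7]
width: 0.003
gripper_force: 0.0
```

View pics/s2.png

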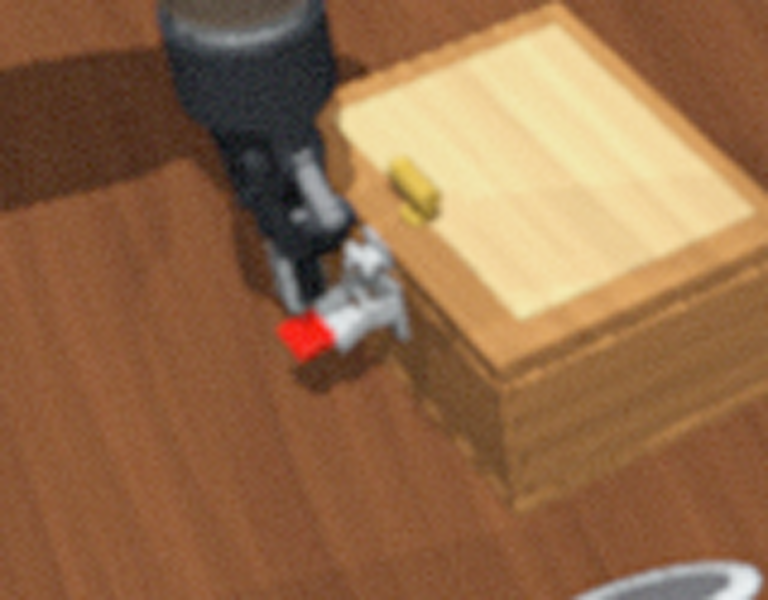

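The picture shows the red tab swung out to about (305,336) in the crop, with the lever roughly horizontal and past its spring. The fingers slipped off it, so I'll locate the tab and grip it again.

Run:
```python
from h import *
im=vision.snapshot('side')
red=mask(im,(0,190,110),(5,255,255),(190,130,250,190))|mask(im,(172,190,110),(180,255,255),(190,130,250,190))
p=cen(red);e,d=ray('side',p);print(p)
a=np.radians(11.93);bx=np.array([np.cos(a),np.sin(a)]);by=np.array([-bx[1],bx[0]])
C=np.array([.54444,.20818])
for off in(.0,.0035):
    t=(off-(e[:2]-C)@by)/(d[:2]@by);P=e+t*d;xb=(P[:2]-C)@bx
    print('front',-.09-xb,'z',P[2],'rel pivot out,up',-.104-xb,P[2]-.071,'phi',np.arctan2(-.104-xb,-(P[2]-.071)), 'r',np.hypot(-.104-xb,P[2]-.071))
s=observe()['tool_pos'];print('tool in box',(s[:2]-C)@bx,(s[:2]-C)@by,s[2])
```

```text
[213.15584416 159.75324675]
front 0.04756191979747229 z 0.06507718370582405 rel pivot out,up 0.03356191979747229 -0.005922816294175945 phi 1.3961205283770377 r 0.034080525426503014
front 0.04634514471073928 z 0.06182722276889718 rel pivot out,up 0.03234514471073928 -0.00917277723110281 phi 1.2944612253393357 r 0.03362065181536645
tool in box -0.1313783419928607 0.003927514091809164 0.09596223345115591
```

```bash
python3 -m handwheel '[[[0.0075,0,0,0],[0.0075,0,0,0],[0,0,0,0],[0,0,0,0],[0,0,0,0]]]' 0.15 60|tail -2
python3 -m handwheel '[[[0,0,0.02,0],[0,0,0.02,0],[0,0,0.02,0],[0,0,0.018,0],[0,0,0.008,0]]]'|grep -E 'pos|force'
python3 -m handwheel '[[[0,0,0,0],[0,0,0,0],[0,0,0,0],[0,0,0,0],[0,0,0,0]]]' -1 60|tail -6
```

```text
width: 0.577
gripper_force: 0.0
tool_pos: [0.4076, 0.1833, 0.0523]
wrist_force: [-0.8, 1.1, 0.2]
gripper_force: 0.0
clock: 6.5
tool_pos: [0.408, 0.1841, 0.0537]
ee_rot: [[-0.978, -0.207, -0.0], [-0.207, 0.978, 0.001], [0.0, 0.001, -1.0]]
wrist_force: [-1.2, 2.7, -1.2]
width: 0.288
gripper_force: 58.8
```

```bash
python3 -m handwheel '[[[0.0008,0,-0.0084,0],[0.0008,0,-0.0084,0],[-0.0013,0,-0.0084,0],[-0.0013,0,-0.0084,0],[-0.0034,0,-0.0078,0]]]'|tail -6
python3 -m handwheel '[[[-0.0034,0,-0.0078,0],[-0.0051,0,-0.0067,0],[-0.0051,0,-0.0067,0],[-0.005,0,-0.0045,0],[0,0,0,0]]]'|tail -6
```

```text
clock: 6.92
tool_pos: [0.409, 0.1843, 0.0732]
ee_rot: [[-0.978, -0.207, -0.003], [-0.207, 0.978, 0.0], [0.003, 0.001, -1.0]]
wrist_force: [-0.5, 5.0, -14.3]
width: 0.285
gripper_force: 59.7
clock: 7.33
tool_pos: [0.4151, 0.1855, 0.0848]
ee_rot: [[-0.978, -0.207, -0.01], [-0.207, 0.978, -0.001], [0.01, 0.001, -1.0]]
wrist_force: [-5.5, 4.9, -10.9]
width: 0.283
gripper_force: 60.7
```

```bash
python3 -m handwheel '[[[0,0,0,0],[0,0,0,0],[0,0,-0.02,0],[0,0,-0.04,0],[0,0,-0.06,0]]]' 0.3 60|tail -2
python3 -m handwheel '[[[0,0,-0.06,0],[0,0,-0.03,0],[-0.034,0,0,0],[-0.05,0,0,0],[-0.05,0,0,0]]]'|grep pos
python3 - <<'E'
from h import *
s=observe()['tool_pos'];print(s)
im=vision.snapshot('side');cv2.imwrite('pics/s3.png',cv2.resize(im[90:215,150:310],(768,600),interpolation=2)[...,::-1])
E
```

```text
width: 0.647
gripper_force: 0.0
tool_pos: [0.487, 0.1996, 0.1945]
[0.48698719 0.19964213 0.19448132]
```

View pics/s3.png

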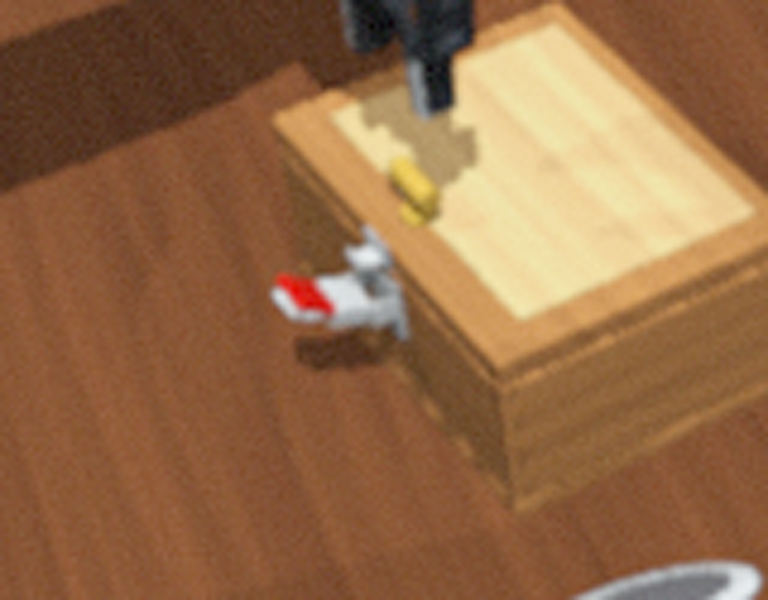

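The picture shows the tab raised to about (300,295) in the crop. The knob is free under the fingers at (413,190). I'll check the lever angle.

Run:
```python
from h import *
a=np.radians(11.93);bx=np.array([np.cos(a),np.sin(a)]);by=np.array([-bx[1],bx[0]]);C=np.array([.54444,.20818])
for q in[(300,295),(303,290),(297,300)]:
    e,d=ray('side',(150+q[0]/4.8,90+q[1]/4.8)); t=(.002-(e[:2]-C)@by)/(d[:2]@by);P=e+t*d;o=-.104-(P[:2]-C)@bx;u=P[2]-.071
    print(o,u,'theta',np.arctan2(o,-u)-.224,np.hypot(o,u))
```

```text
0.029871103620427317 0.01752268145417886 theta 1.8773118902652073 0.03463130371278173
0.027753427915463882 0.01976184436248425 theta 1.9655642242844522 0.0340702693512379
0.03199233783094525 0.01527975589532811 theta 1.7923693722261744 0.035453922492583875
```

```bash
python3 -m handwheel '[[[0.012,0,0.03,0],[0,0,0.04,0],[0,0,0.035,0],[0,0,0.025,0],[0,0,0.014,0]]]'|grep -E 'pos|force'
python3 -m handwheel '[[[0,0,0,0],[0,0,0,0],[0,0,0,0],[0,0,0,0],[0,0,0,0]]]' -1 30|tail -6
python3 -m handwheel '[[[0,0,-0.004,0],[0,0,-0.004,0],[0,0,-0.004,0],[0,0,0,0],[0,0,0,0]]]'|tail -6
```

```text
tool_pos: [0.4791, 0.1978, 0.1192]
wrist_force: [-0.3, -0.4, 0.1]
gripper_force: 0.0
clock: 9.05
tool_pos: [0.4792, 0.1994, 0.1207]
ee_rot: [[-0.978, -0.207, 0.0], [-0.207, 0.978, 0.002], [-0.001, 0.002, -1.0]]
wrist_force: [-2.2, 5.0, 0.1]
width: 0.387
gripper_force: 32.8
clock: 9.47
tool_pos: [0.4807, 0.1997, 0.1266]
ee_rot: [[-0.978, -0.207, 0.003], [-0.207, 0.978, 0.002], [-0.004, 0.002, -1.0]]
wrist_force: [2.1, 5.7, -4.9]
width: 0.385
gripper_force: 32.4
```

```bash
python3 -m handwheel '[[[-0.0068,0.002,-0.0212,0],[-0.0084,0,-0.0206,0],[-0.0098,0,-0.02,0],[-0.0112,0,-0.0194,0],[-0.0124,0,-0.0184,0]]]'|grep -vE 'clock|ee'
python3 -m handwheel '[[[-0.0136,0,-0.0176,0],[-0.015,0,-0.0166,0],[-0.016,0,-0.0154,0],[-0.017,0,-0.0144,0],[-0.0182,0,-0.013,0]]]'|grep -vE 'clock|ee'
```

```text
tool_pos: [0.5033, 0.2046, 0.176]
wrist_force: [0.9, 4.1, -6.6]
width: 0.389
gripper_force: 31.1
tool_pos: [0.5409, 0.2126, 0.2144]
wrist_force: [-3.6, 3.2, -2.4]
width: 0.39
gripper_force: 30.7
```

```bash
python3 -m handwheel '[[[-0.0188,0,-0.0118,0],[-0.0196,0,-0.0104,0],[-0.0204,0,-0.0092,0],[-0.021,0,-0.0076,0],[-0.0214,0,-0.0062,0]]]'|grep -vE 'clock'
python3 -m handwheel '[[[-0.0218,0,-0.0046,0],[-0.022,0,-0.003,0],[-0.0222,0,-0.0016,0],[-0.0224,0,0,0],[-0.0222,0,0.0016,0]]]'|grep -vE 'clock'
python3 -m handwheel '[[[-0.022,0,0.003,0],[-0.0218,0,0.0046,0],[0,0,0,0],[0,0,0,0],[0,0,0,0]]]'|grep -vE 'clock'
```

```text
tool_pos: [0.5907, 0.2233, 0.2382]
ee_rot: [[-0.978, -0.207, -0.001], [-0.207, 0.978, 0.0], [0.001, 0.0, -1.0]]
wrist_force: [-3.8, 2.4, 2.8]
width: 0.39
gripper_force: 31.1
tool_pos: [0.6462, 0.2352, 0.2436]
ee_rot: [[-0.978, -0.207, 0.003], [-0.207, 0.978, 0.002], [-0.004, 0.001, -1.0]]
wrist_force: [-3.2, 3.0, 6.1]
width: 0.391
gripper_force: 32.3
tool_pos: [0.6685, 0.2399, 0.2402]
ee_rot: [[-0.978, -0.206, 0.006], [-0.206, 0.978, 0.003], [-0.007, 0.001, -1.0]]
wrist_force: [-0.2, 3.4, 6.7]
width: 0.39
gripper_force: 32.8
```

```bash
python3 -m handwheel '[[[0,0,0,0],[0,0,0,0],[0,0,0,0],[0,0,-0.03,0],[0,0,-0.04,0]]]' 0.3|grep -vE 'clock'
python3 -m handwheel '[[[0,0,-0.05,0],[0,0,-0.03,0],[0,0,0,0],[0,0,0,0],[0,0,0,0]]]'
python3 - <<'E'
from h import *
im=vision.snapshot('side');cv2.imwrite('pics/s4.png',cv2.resize(im[20:320,100:500],(800,600))[...,::-1])
E
```

```text
tool_pos: [0.6658, 0.238, 0.2691]
ee_rot: [[-0.979, -0.206, -0.006], [-0.205, 0.979, -0.003], [0.006, -0.002, -1.0]]
wrist_force: [0.4, -0.1, 0.4]
width: 0.65
gripper_force: 0.0
clock: 12.38
tool_pos: [0.6667, 0.2387, 0.3101]
ee_rot: [[-0.979, -0.206, -0.002], [-0.206, 0.979, -0.001], [0.002, -0.001, -1.0]]
wrist_force: [-0.3, 0.3, -0.8]
width: 0.653
gripper_force: 0.0
```

View pics/s4.png

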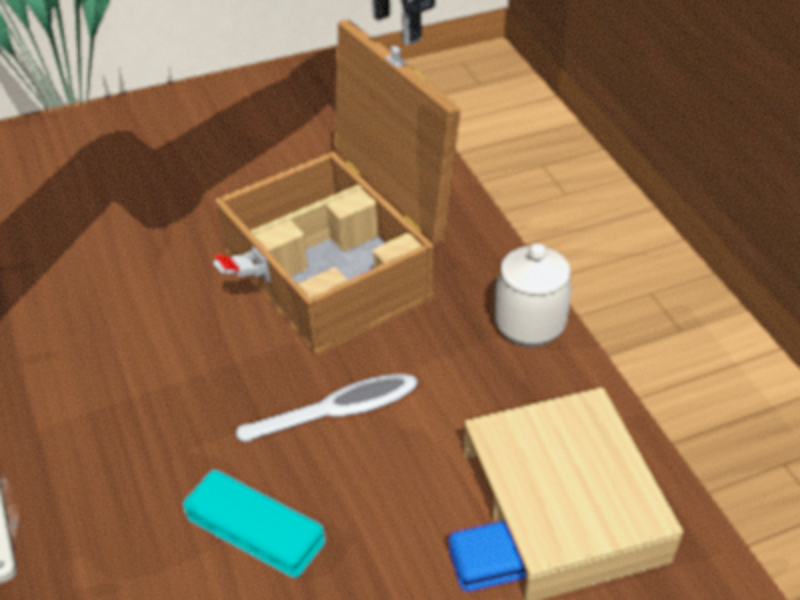

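The lid stands open by itself, leaning back at about (395,130). The well's blocks show around (325,245) and the blue case pokes out at (485,555). The next target is the case.

```bash
python3 -m handwheel '[[[0.04,0,0,0],[0.04,0,0,0],[0.04,0,0,0],[0.04,0,0,0],[0.04,0,0,0]]]' 1|grep pos
python3 -m handwheel '[[[0,0,0,0.0221],[0,0,0,0.0221],[0,0,0,0.0221],[0,0,0,0.0221],[0,0,0,0.0221]]]' |grep pos
for i in 1 2 3; do python3 -m handwheel '[[[-0.0062,-0.0656,0,0],[-0.0062,-0.0656,0,0],[-0.0062,-0.0656,0,0],[-0.0062,-0.0656,0,0],[-0.0062,-0.0656,0,0]]]'|grep -E 'pos|rot|width'; done
python3 - <<'E'
from h import *
for n in('side',):
    im=vision.snapshot(n);m=mask(im,(105,150,60),(125,255,255),(310,260,370,330))
    c=big(m);print(cv2.boxPoints(cv2.minAreaRect(c)),cv2.approxPolyDP(c,3,True).reshape(-1,2).tolist())
    print([plane(n,p,.038)[:2].round(4).tolist() for p in cv2.approxPolyDP(c,3,True).reshape(-1,2)])
print(observe()['tool_pos'],observe()['clock'])
E
```

```text
tool_pos: [0.5671, 0.2178, 0.3097]
tool_pos: [0.568, 0.218, 0.31]
tool_pos: [0.5602, 0.0525, 0.31]
ee_rot: [[-0.99, 0.139, -0.003], [0.139, 0.99, -0.001], [0.003, -0.001, -1.0]]
width: 1.002
tool_pos: [0.5527, -0.1121, 0.3101]
ee_rot: [[-0.99, 0.139, -0.003], [0.139, 0.99, 0.0], [0.003, 0.0, -1.0]]
width: 0.998
tool_pos: [0.5454, -0.2765, 0.31]
ee_rot: [[-0.99, 0.139, -0.003], [0.139, 0.99, 0.001], [0.003, 0.001, -1.0]]
width: 1.003
[[323.05887 287.2353 ]
 [355.29416 279.17645]
 [362.52945 308.1176 ]
 [330.29416 316.17645]] [[351, 281], [325, 288], [332, 314], [362, 307]]
[[0.5765, -0.2607], [0.5199, -0.2551], [0.5081, -0.3164], [0.5698, -0.3256]]
[ 0.54441315 -0.28274639  0.30910782] 14.5667
```

```bash
python3 -m handwheel '[[[0,0.006,0.056,0],[0,0,0.056,0],[0,0,0.056,0],[0,0,0.056,0],[0,0,0.056,0]]]' |grep pos
python3 -m handwheel '[[[0,0,0.045,0],[0,0,0.045,0],[0,0,0.045,0],[0,0,0.045,0],[0,0,0.045,0]]]' |grep -E 'pos|force'
python3 -m handwheel '[[[0,0,0.016,0],[0,0,0.016,0],[0,0,0.016,0],[0,0,0.016,0],[0,0,0.012,0]]]' |grep -E 'pos|force'
python3 -m handwheel '[[[0,0,0,0],[0,0,0,0],[0,0,0,0],[0,0,0,0],[0,0,0,0]]]' -1 20|grep -E 'pos|force|rot|width'
```

```text
tool_pos: [0.5455, -0.2716, 0.169]
tool_pos: [0.5453, -0.2713, 0.0568]
wrist_force: [0.4, -0.0, 0.3]
gripper_force: 0.0
tool_pos: [0.5474, -0.2724, 0.0213]
wrist_force: [-0.5, 0.0, -0.9]
gripper_force: 0.0
tool_pos: [0.5476, -0.2726, 0.0222]
ee_rot: [[-0.99, 0.139, 0.001], [0.139, 0.99, -0.001], [-0.002, -0.001, -1.0]]
wrist_force: [0.5, 0.6, 2.0]
width: 0.674
gripper_force: 22.2
```

```bash
python3 -m handwheel '[[[0.012,0,0,0],[0.022,0,0,0],[0.022,0,0,0],[0.022,0,0,0],[0.022,0,0,0]]]' |grep -E 'pos|force'
python3 -m handwheel '[[[0.022,0,0,0],[0.022,0,0,0],[0.022,0,0,0],[0.022,0,0,0],[0.016,0,0,0]]]' |grep -E 'pos|force'
python3 -m handwheel '[[[0,0,0,0],[0,0,0,0],[0,0,0,0],[0,0,0,0],[0,0,0,0]]]' 1 |grep -E 'pos|force'
python3 -m handwheel '[[[0,0,-0.03,0],[0,0,-0.05,0],[0,0,-0.06,0],[0.04,0.0,-0.06,0],[0.06,0.0,-0.06,0]]]' |grep -E 'pos|force'
python3 - <<'E'
from h import *
im=vision.snapshot('top');cv2.imwrite('pics/t5.png',im[150:390,220:540,::-1])
m=mask(im,(105,150,60),(125,255,255),(300,220,420,370));r,w=rectw('top',big(m),.038);print(r,observe()['tool_pos'])
E
```

```text
tool_pos: [0.4978, -0.2655, 0.0221]
wrist_force: [1.3, -0.2, 1.4]
gripper_force: 22.0
tool_pos: [0.4459, -0.2582, 0.0221]
wrist_force: [1.2, -0.5, 1.7]
gripper_force: 22.0
tool_pos: [0.4463, -0.2581, 0.0212]
wrist_force: [-0.1, -0.1, 0.6]
gripper_force: 0.0
tool_pos: [0.3988, -0.2517, 0.1521]
wrist_force: [1.2, -0.5, 0.1]
gripper_force: 0.0
((489.13568115234375, -267.3050231933594), (56.65753173828125, 144.48004150390625), 80.0088882446289) [ 0.39447903 -0.25142846  0.15729426]
```

View pics/t5.png

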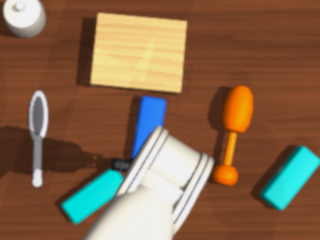

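The crop shows the blue case clear of the rack, lying at about (148,125) and partly hidden by the wrist. Its centre is near (0.487, -0.266). I'll grip it again at its middle.

```bash
python3 -m handwheel '[[[-0.05,0,0,0],[-0.05,0,0,0],[-0.05,0,0.01,0],[-0.038,0,0.03,0],[0,0,0.04,0]]]' |grep -E 'pos|force'
python3 -m handwheel '[[[0,0,0.05,0],[0,0,0.04,0],[0,0,0.03,0],[0,0,0.03,0],[0,0,0.03,0]]]' |grep -E 'pos|force'
python3 -m handwheel '[[[0,0,0.012,0],[0,0,0,0],[0,0,0,0],[0,0,0,0],[0,0,0,0]]]' |grep -E 'pos|force'
python3 -m handwheel '[[[0,0,0,0],[0,0,0,0],[0,0,0,0],[0,0,0,0],[0,0,0,0]]]' -1 25|grep -E 'pos|force|rot|width'
```

```text
tool_pos: [0.4956, -0.2657, 0.1119]
wrist_force: [0.6, -0.2, -1.6]
gripper_force: 0.0
tool_pos: [0.4901, -0.264, 0.0194]
wrist_force: [-0.3, -0.2, -1.2]
gripper_force: 0.0
tool_pos: [0.491, -0.2647, 0.016]
wrist_force: [-0.0, 0.6, -0.5]
gripper_force: 0.0
tool_pos: [0.4906, -0.2647, 0.0158]
ee_rot: [[-0.99, 0.139, 0.001], [0.139, 0.99, -0.001], [-0.002, -0.001, -1.0]]
wrist_force: [-0.1, 0.6, 5.6]
width: 0.679
gripper_force: 27.4
```

```bash
python3 -m handwheel '[[[0,0,-0.02,0],[0,0,-0.04,0],[0,0,-0.06,0],[0,0,-0.06,0],[0,0,-0.06,0]]]' |grep -E 'pos|force|width'
python3 -m handwheel '[[[0,0,-0.06,0],[0,0,-0.04,0],[0,0,-0.02,0],[0,0,0,0],[0,0,0,0]]]' |grep -E 'pos|force|width'
python3 - <<'E'
from h import *
t=vision.snapshot('top');s=vision.snapshot('side')
cv2.imwrite('pics/t6f.png',t[...,::-1]);cv2.imwrite('pics/s6f.png',s[...,::-1])
a=cv2.resize(t[185:315,75:235],(400,325),interpolation=2);b=cv2.resize(s[20:215,195:335],(400,557),interpolation=2)
v=np.zeros((600,800,3),np.uint8);v[:325,:400]=a;v[:557,400:]=b
cv2.imwrite('pics/ts6.png',v[...,::-1])
E
```

```text
tool_pos: [0.4893, -0.2638, 0.1358]
wrist_force: [0.3, 0.1, -0.8]
width: 0.679
gripper_force: 27.0
tool_pos: [0.4898, -0.2641, 0.1943]
wrist_force: [0.3, -0.2, -1.5]
width: 0.673
gripper_force: 27.1
```

View pics/ts6.png

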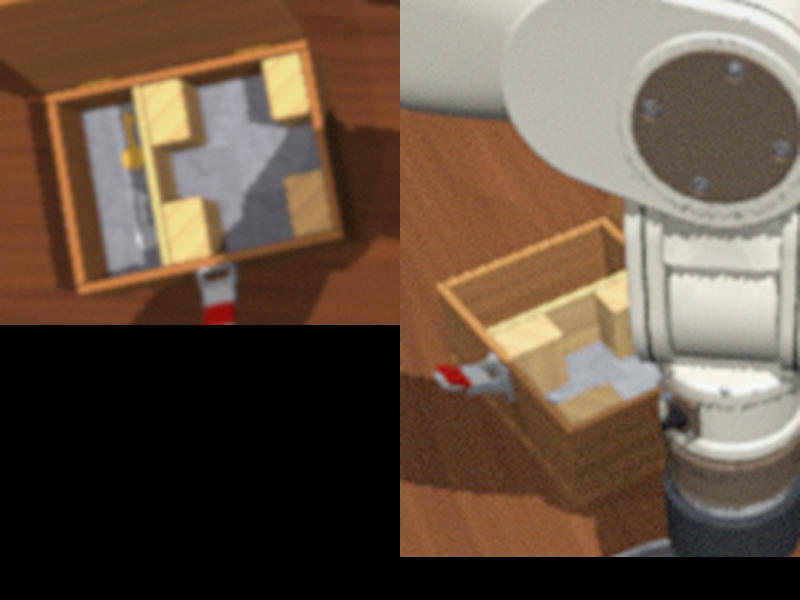

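The left half (top view) shows the box's rim corners at about (48,100), (306,42), (345,235) and (80,293), with the four blocks inside. The right half (side view) shows rim corners at (440,287), (572,430) and (605,220). I'll refine the box pose from these.

Run:
```python
from h import *
M=np.array([[.09,.118],[.09,-.118],[-.09,-.118],[-.09,.118]])
def fit(W,M):
    c,m=W.mean(0),M.mean(0);U,_,Vt=np.linalg.svd((W-c).T@(M-m));R=U@Vt;o=c-R@m
    print('yaw',np.degrees(np.arctan2(R[1,0],R[0,0])),'C',o,'well',o+R@[0,-.037],'res',np.abs(W-(o+M@R.T)).max()); return o,R
ct=np.array([[48,100],[306,42],[345,235],[80,293]])/2.5+[75,185]
Wt=np.array([plane('top',p,.09)[:2] for p in ct]);print(Wt);fit(Wt,M)
cs=(np.array([[572,430],[440,287],[605,220]])-[400,0])/2.857+[195,20]
Ws=np.array([plane('side',p,.09)[:2] for p in cs]);print(Ws);fit(Ws,M[[2,3,0]])
# blocks' inner top edges (z=.084) seen from above
for p in[(183,80),(192,140),(208,198),(214,258),(263,62),(274,122),(285,178),(296,238)]:
    print(p,plane('top',np.array(p)/2.5+[75,185],.084)[:2].round(4))
# case lifted
s=cv2.cvtColor(cv2.imread('pics/t6f.png'),cv2.COLOR_BGR2RGB);m=mask(s,(105,150,60),(125,255,255),(300,180,440,370))
r,w=rectw('top',big(m),.216);print('blue',r,(m>0).sum(),observe()['tool_pos'])
```

```text
[[0.60468802 0.34096691]
 [0.65613466 0.11369798]
 [0.48482269 0.07505569]
 [0.43488547 0.30447658]]
yaw 12.482015798432817 C [0.54513271 0.20854929] well [0.55312964 0.17242383] res 0.003129219872756217
[[0.48660279 0.07713173]
 [0.43675237 0.29936542]
 [0.60661342 0.33541084]]
yaw 12.405259096860792 C [0.54773888 0.20533241] well [0.55568741 0.16919627] res 0.006378568363805764
(183, 80) [0.6233 0.2238]
(192, 140) [0.5695 0.2137]
(208, 198) [0.518  0.1977]
(214, 258) [0.4653 0.1906]
(263, 62) [0.6394 0.153 ]
(274, 122) [0.5854 0.1415]
(285, 178) [0.5355 0.1303]
(296, 238) [0.4827 0.1192]Traceback (most recent call last):
  File "<stdin>", line 15, in <module>
  File "h.py", line 15, in big
    def big(m): return max(cv2.findContours(m,cv2.RETR_EXTERNAL,cv2.CHAIN_APPROX_NONE)[0],key=cv2.contourArea)
                       ~~~^^^^^^^^^^^^^^^^^^^^^^^^^^^^^^^^^^^^^^^^^^^^^^^^^^^^^^^^^^^^^^^^^^^^^^^^^^^^^^^^^^^^
ValueError: max() iterable argument is empty
```

```bash
python3 -m handwheel '[[[0,0,0,-0.0225],[0,0,0,-0.0225],[0,0,0,-0.0225],[0,0,0,-0.0225],[0,0,0,-0.0225]]]' |grep -E 'pos'
for i in 1 2 3; do python3 -m handwheel '[[[-0.0209,0.0556,0,0],[-0.0209,0.0556,0,0],[-0.0209,0.0556,0,0],[-0.0209,0.0556,0,0],[-0.0209,0.0556,0,0]]]' |grep -E 'pos'; done
python3 -m handwheel '[[[0,0,0,0],[0,0,0.02,0],[0,0,0.03,0],[0,0,0,0],[0,0,0,0]]]'
python3 - <<'E'
from h import *
print(observe()['tool_pos'])
t=vision.snapshot('top');m=mask(t,(100,150,60),(125,255,255),(80,180,240,310));print((m>0).sum())
s=vision.snapshot('side');m=mask(s,(100,150,60),(125,255,255),(190,50,350,220));print((m>0).sum())
a=cv2.resize(t[185:315,75:235],(400,325),interpolation=2);b=cv2.resize(s[20:215,195:335],(400,557),interpolation=2)
v=np.zeros((600,800,3),np.uint8);v[:325,:400]=a;v[:557,400:]=b
cv2.imwrite('pics/ts7.png',v[...,::-1])
E
```

```text
tool_pos: [0.489, -0.2636, 0.1924]
tool_pos: [0.5104, -0.1158, 0.1926]
tool_pos: [0.532, 0.031, 0.1926]
tool_pos: [0.5536, 0.1776, 0.1924]
clock: 22.63
tool_pos: [0.553, 0.175, 0.1673]
ee_rot: [[-0.977, -0.211, -0.005], [-0.211, 0.977, -0.002], [0.006, -0.001, -1.0]]
wrist_force: [-0.2, 1.2, 0.4]
width: 0.677
gripper_force: 27.2
[0.55304942 0.17498414 0.16734336]
1406
1168
```

View pics/ts7.png

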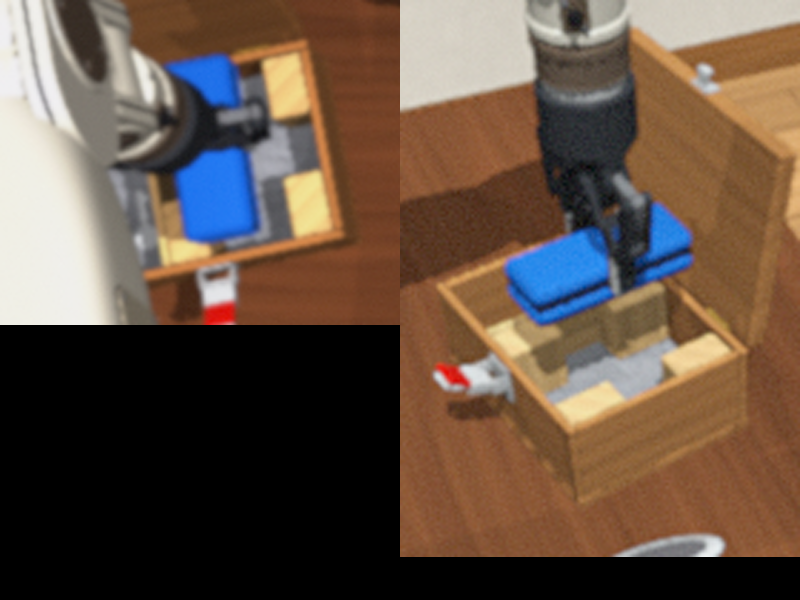

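The case hangs level over its place. In the top view its corners are about (235,57), (165,64), (185,240) and (258,235), and both box and lid are clear. I'll check the centring.

Run:
```python
from h import *
a=np.radians(12.2);bx=np.array([np.cos(a),np.sin(a)]);by=np.array([-bx[1],bx[0]])
w=np.array([.5525,.172])
q=lambda p,z:plane('top',np.array(p)/2.5+[75,185],z)[:2]
for p,z in[((235,57),.187),((165,64),.187),((185,240),.170),((258,235),.170),((246,140),.175)]:
    d=q(p,z)-w;print(p,'bx,by from well mm',(d@bx*1000).round(1),(d@by*1000).round(1))
```

```text
(235, 57) bx,by from well mm 65.1 -37.2
(165, 64) bx,by from well mm 71.7 19.8
(185, 240) bx,by from well mm -71.3 33.8
(258, 235) bx,by from well mm -80.0 -25.3
(246, 140) bx,by from well mm -1.9 -30.9
```

```bash
python3 -m handwheel '[[[-0.006,0.003,0,-0.011],[0,0,0.03,-0.011],[0,0,0.04,0],[0,0,0.04,0],[0,0,0.016,0]]]' |grep -E 'pos|force|width'
python3 -m handwheel '[[[0,0,0.016,0],[0,0,0.016,0],[0,0,0.014,0],[0,0,0.01,0],[0,0,0.01,0]]]' |grep -E 'pos|force|width'
python3 -m handwheel '[[[0,0,0.012,0],[0,0,0.01,0],[0,0,0.008,0],[0,0,0,0],[0,0,0,0]]]' |grep -E 'pos|force|width'
```

```text
tool_pos: [0.5564, 0.1776, 0.105]
wrist_force: [-1.4, 0.3, -1.9]
width: 0.679
gripper_force: 27.2
tool_pos: [0.5578, 0.1787, 0.0739]
wrist_force: [-0.3, -0.4, -0.7]
width: 0.671
gripper_force: 27.2
tool_pos: [0.5572, 0.1786, 0.0586]
wrist_force: [0.1, 0.6, -1.0]
width: 0.677
gripper_force: 27.2
```

```bash
python3 -m handwheel '[[[0,0,0.006,0],[0,0,0.006,0],[0,0,0.006,0],[0,0,0.006,0],[0,0,0.004,0]]]' |grep -E 'pos|force|width'
python3 -m handwheel '[[[0,0,0.003,0],[0,0,0.003,0],[0,0,0.002,0],[0,0,0,0],[0,0,0,0]]]' |grep -E 'pos|force|width'
```

```text
tool_pos: [0.5572, 0.1785, 0.0443]
wrist_force: [0.6, 0.7, -1.2]
width: 0.674
gripper_force: 27.2
tool_pos: [0.5574, 0.1786, 0.0408]
wrist_force: [-0.7, 0.3, -1.4]
width: 0.676
gripper_force: 27.2
```

```bash
python3 -m handwheel '[[[0,0,0.002,0],[0,0,0.002,0],[0,0,0,0],[0,0,0,0],[0,0,0,0]]]' |grep -E 'pos|force|width'
python3 -m handwheel '[[[0,0,0.0015,0],[0,0,0,0],[0,0,0,0],[0,0,0,0],[0,0,0,0]]]' |grep -E 'pos|force|width'
```

```text
tool_pos: [0.5577, 0.1787, 0.0398]
wrist_force: [-2.7, 0.1, 4.2]
width: 0.683
gripper_force: 27.8
tool_pos: [0.5577, 0.1787, 0.0398]
wrist_force: [-3.9, -0.2, 10.0]
width: 0.68
gripper_force: 28.2
```

```bash
python3 -m handwheel '[[[0,0,-0.001,0],[0,0,0,0],[0,0,0,0],[0,0,0,0],[0,0,0,0]]]' 0.8|grep -E 'pos|force|width'
python3 -m handwheel '[[[0,0,-0.01,0],[0,0,-0.02,0],[0,0,-0.03,0],[0,0,-0.05,0],[0,0,-0.06,0]]]' |grep -E 'pos|force|width'
python3 -m handwheel '[[[0,0,-0.06,0],[0,0,-0.05,0],[0.05,0,0,0],[0.06,0,0,0],[0.06,0,0,0]]]' |grep -E 'pos'
python3 -m handwheel '[[[0.06,0,0,0],[0.06,0,0,0],[0.06,0,0,0],[0.06,0,0,0],[0,0,0,0]]]' |grep -E 'pos|clock'
python3 - <<'E'
from h import *
t=vision.snapshot('top');s=vision.snapshot('side')
m=mask(t,(100,150,60),(125,255,255),(80,170,240,310));r,_=rectw('top',big(m),.062);print(r)
a=cv2.resize(t[185:315,75:235],(400,325),interpolation=2);b=cv2.resize(s[20:215,195:335],(400,557),interpolation=2)
v=np.zeros((600,800,3),np.uint8);v[:325,:400]=a;v[:557,400:]=b
cv2.imwrite('pics/ts8.png',v[...,::-1])
E
```

```text
tool_pos: [0.5573, 0.1786, 0.0382]
wrist_force: [0.2, -0.2, -0.3]
width: 0.901
gripper_force: 0.0
tool_pos: [0.5562, 0.1782, 0.1236]
wrist_force: [0.7, 0.2, -0.3]
width: 0.903
gripper_force: 0.0
tool_pos: [0.4757, 0.1549, 0.1801]
clock: 27.32
tool_pos: [0.3546, 0.1195, 0.1786]
((554.8768920898438, 172.20083618164062), (149.69810485839844, 60.21632766723633), 14.74026870727539)
```

```bash
python3 -c "
from rig import order; print(order.close_job())"
```

```text
the job is handed in; nothing more can be done
None
```

The job is handed in: the latch is flipped open, the lid is standing open, and the blue case is set down in its fitted place (about 2 mm off centre and 2.5 degrees off square by the last top-camera measurement); I never commanded a move on the jar, shoehorn or shoe tree, but did not check them at the end.

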